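Spot the wagons on their own sidings

ROBOT

A 6-joint arm with a two-finger parallel gripper is mounted at the origin on the work surface; the furniture and walls round the work are solid. World frame = base frame: x ahead of the robot, y to its left, z up, the work surface at z = 0. Lengths are in m, angles in degrees, forces in N, time in s.
With the tool pointing down it reaches from about 0.25 to 0.775 m from the base axis. Payload 8.9 kg.
Tool frame: the origin (TCP) lies at the very end of the fingers, on their centre line; the grasp point (between the pads) lies 19 mm behind it; z points along the fingers, y is the line along which they close (so a half turn about z gives the same grasp; the last joint's range is limited). The gripper opens to 85 mm and grips with 20 to 120 N. Pads are 22 mm wide; open, the fingers measure 114 mm over their backs; the gripper's body (76 mm by 85 mm) begins 54 mm behind the grasp point. The pads swing forward as they close: fully open they stand 13 mm farther back than shut.
Start: joints at [66.102, 16.656, -8.789, 64.555, 0, 82.019], TCP at [0.144, 0.505, 0.231] pointing down, gripper open.
Joint ranges: [-144.48, 144.48], [-52.06, 99.96], [-74.48, 78.29], [-112.23, 115.85], [-86.99, 84.42], [-180, 180]. Speed limits (degrees/s): [127.2, 127.2, 159.86, 180, 180, 180].

INTERFACE

Orientations are given as [roll, pitch, yaw] about the fixed x, y, z axes, in that order (R = Rz(yaw) Ry(pitch) Rx(roll)).
In Python, from plant import ctrl gives the robot as it stands.
- The arm moves only by the shell command python3 -m inch 'ROWS'. ROWS is JSON, a list of rows, each an object of numbers: "tx", "ty", "tz": the shift along the tool's x, y, z in mm; "roll": the turn about the tool's z in rad; "jaw": the finger opening in mm, from 0 to 85.4. In form: [{"tx": .., "ty": .., "tz": .., "roll": .., "jaw": ..}, ...]. A call has 1 to 12 rows; each row shifts and turns the commanded pose from where the row before left it, along the tool's axes as they then stand; what a row does not reach is not made up. A row lasts 1/12 s, in which the tool goes at most 41.7 mm and 7.16 degrees, less where a joint would pass 70% of its speed; a pose out of reach is approached as far as the arm can. A call with a gripper value outside its range is refused whole. The fingers move at their own pace and stop on an object; the grip force is fixed at half the most. Time passes only in rows, so rows that do not move let the fingers close. It gives the time, the measured TCP pose, the force, the opening and the grip force at its end, in the units of the state.
- ctrl.get_state(): the state, without advancing time (a new reading comes with each control period).
- ctrl.grab_frame(name): name is "side" or "top"; returns a dict with "frame" (480x640x3 uint8, red, green, blue), "intrinsics" (3x3 intrinsics, pixels), "dist" ([k1, k2, p1, p2, k3] as OpenCV has them; the pictures are not rectified), "xyz" and "rotation" of the camera in the world. Camera axes: x right, y up, looking along -z (the intrinsics and any distortion apply to the point x, -y, -z); pixel columns grow to the right and rows downward; lengths in m; the calibration is good to about 2 mm. A picture is of the moment at which its call begins. There is no depth.
- ctrl.job_done(): hands the job in; it is judged then, once.
The state is a dict: "clock": time; "qpos": joint angles; "qvel": joint speeds; "joint_torque": joint torques, N m; "tcp_pos": TCP position; "orientation": TCP orientation; "ft_force": force on the tool from outside, world axes, zero at the start; "ft_torque": the same for the moment, N m; "opening": finger opening in m; "grasp_force": force on a finger pad.
Only numpy, scipy, OpenCV 4.12 (cv2) and the standard library are available. Lean on these libraries where they do the work, as an engineer would, in place of code of your own. Each camera call takes 0.05 s, during which the arm holds its last target. There are 200 camera calls.

TASK

The three wagons have been left on one another's sidings: swap them round so that the box car stands on the siding with the goods shed, the log wagon on the siding with the log stack and the tank wagon on the siding with the storage tank, using the empty spare siding on the way. Stand each wagon upright on the rails, in line with them and in the middle of its track's length; either end may face the stop block. Leave the paint jars and the black canister where they stand.

Things in the scene. Friction and masses are not known exactly. Their poses are not given: they have to be found in the camera images.
- box_car: Dark red model box car, 153 mm long along its y, 49 mm wide along its x (sides to grasp about 46 mm apart, centred 2 mm to +x), 66 mm high, flat roof. Origin under its middle at the foot of the wheels, z up. Wheels do not turn. About 0.14 kg. Grip across x, 40 to 55 mm above the origin.
- log_wagon: Dark grey open model wagon with a load of logs, 110 mm long along its y with the couplings, 44 mm wide along its x, 40 mm high; sides reach from 9 to 37 mm above the origin. Origin under its middle at the foot of the wheels, z up. Wheels do not turn. About 0.09 kg. Grip across x, about 26 mm above the origin.
- tank_wagon: Light grey model tank wagon: a round tank 38 mm across and 96 mm long lying along its y, its axis 36 mm above the origin, with a small dome on top (61 mm high), on a dark frame 104 mm long (118 mm with the couplings). Origin under its middle at the foot of the wheels, z up. Wheels do not turn. About 0.12 kg. Grip across x, about 36 mm above the origin.
- shed_siding: Fixed plywood board 300 x 90 mm, level top 18 mm above the origin. Track 220 mm long along its x: two flush rails 32 mm apart in flat paving. Origin under the middle of the track, at the underside. Wooden stop block 21 mm high at x = 110 to 122 mm; beyond it, to x = 190 mm, a small goods shed with pitched roof, 68 mm above the origin: the box car's siding.
- timber_siding: Fixed plywood board 300 x 90 mm, level top 18 mm above the origin. Track 220 mm long along its x: two flush rails 32 mm apart in flat paving. Origin under the middle of the track, at the underside. Wooden stop block 21 mm high at x = 110 to 122 mm; beyond it, to x = 190 mm, a stack of six pale logs between stakes, 50 mm above the origin: the log wagon's siding.
- tank_siding: Fixed plywood board 300 x 90 mm, level top 18 mm above the origin. Track 220 mm long along its x: two flush rails 32 mm apart in flat paving. Origin under the middle of the track, at the underside. Wooden stop block 21 mm high at x = 110 to 122 mm; beyond it, to x = 190 mm, a grey round tank 36 mm across, 74 mm long, lying crosswise, 60 mm above the origin: the tank wagon's siding.
- spare_siding: Fixed plywood board 300 x 90 mm, level top 18 mm above the origin. Track 220 mm long along its x: two flush rails 32 mm apart in flat paving. Origin under the middle of the track, at the underside. Wooden stop block 21 mm high at x = 110 to 122 mm; beyond it, to x = 190 mm, no building, only a loose jar: the spare siding, its track empty at the start.
- green_jar: Paint jar with white lid and green band, 35 mm across, 45 mm high, loose, standing on the far end of the shed siding's board beside the shed. Origin at the centre of its foot. To be left alone.
- brown_jar: Paint jar with white lid and brown band, 35 mm across, 45 mm high, loose, standing on the far end of the spare siding's board. Origin at the centre of its foot. To be left alone.
- canister: Black film canister, 35 mm across, 54 mm high, loose, standing on the far end of the timber siding's board beside the logs. Origin at the centre of its foot. To be left alone.

How it is judged:
By the outcome, as a careful person would: the job done as asked, in the order asked, and still so for the second after the job is handed in, with the robot touching nothing.
It also fails if it takes over 96 s, if anything falls off the work surface, if the arm or the gripper's body presses on something with over 40 N, if the wrist force passes 120 N, or if a joint passes its speed limit or range.

## Working session

There is one attempt and no reset: what is moved stays moved. The work goes in short steps, Python scripts to look and compute and a shell command to move; the robot and the scene stay as the last step left them, time stands still between calls to the robot, and variables do not carry over. Pictures are saved under pics/ and viewed, at most 14 in all, crops included, and the job is handed in when it is done.

```bash
ls; mkdir -p pics
python3 - <<'E'
from plant import ctrl
import cv2
s=ctrl.get_state(); print(s)
for n in("top","side"):
    f=ctrl.grab_frame(n); cv2.imwrite(f"pics/{n}0.png",f["frame"][:,:,::-1]); print(n,f["intrinsics"],f["dist"],f["xyz"],f["rotation"])
E
```

```text
pics
{'clock': 0.0, 'qpos': array([ 6.61014035e+01,  1.66905478e+01, -8.83013860e+00,  6.45548621e+01,
        2.48338422e-03,  8.20180564e+01]), 'qvel': array([ 0.03649678, -0.0002259 , -0.03671252,  0.02234142,  0.03529118,
        0.00136444]), 'joint_torque': array([-2.21245289e-03, -5.37145364e+01,  3.31368041e+01,  1.63649308e-02,
       -2.24316236e-04, -8.37519536e-06]), 'tcp_pos': array([0.14378766, 0.50447846, 0.23072368]), 'orientation': array([-1.79925528e+02, -1.29500615e-02,  1.64083337e+02]), 'ft_force': array([ 0.59295749, -0.81159379, -0.6835119 ]), 'ft_torque': array([-0.03446329,  0.01613338, -0.00847767]), 'grasp_force': 0.0, 'opening': 0.0854668453596018}
top [[616.22008303   0.         318.82383083]
 [  0.         616.22008303 245.27912106]
 [  0.           0.           1.        ]] [0.03263805 0.         0.         0.         0.        ] [ 0.33565437 -0.1841831   1.12159143] [ 11.387121     0.40292631 -89.75521222]
side [[491.64034702   0.         327.19348033]
 [  0.         491.64034702 246.27766006]
 [  0.           0.           1.        ]] [-0.08750788  0.          0.          0.          0.        ] [ 0.19436941 -1.00059733  0.60239667] [ 57.02139704   0.09262377 -23.7246252 ]
```

View pics/top0.png

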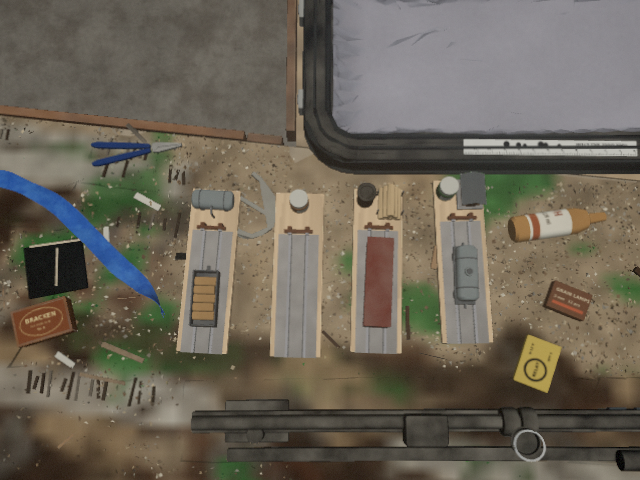

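View pics/side0.png

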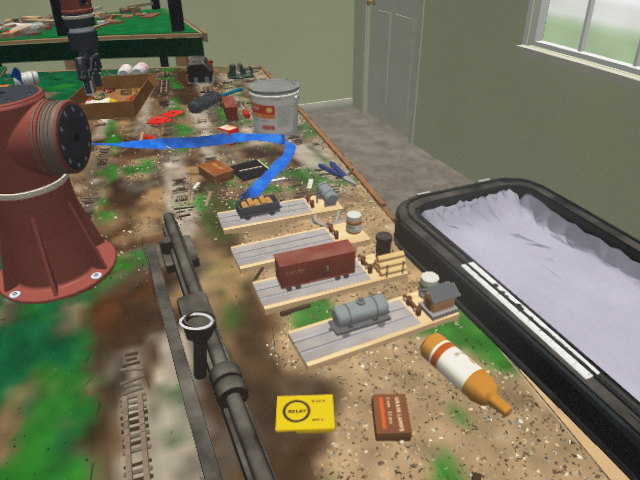

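```bash
cat > h.py <<'E'
import numpy as np, cv2
from scipy.spatial.transform import Rotation as R
from plant import ctrl
def cam(n):
    f=ctrl.grab_frame(n); f["R"]=R.from_euler("xyz",f["rotation"],degrees=True).as_matrix(); return f
def rays(f,uv):
    p=cv2.undistortPoints(np.float64(uv).reshape(-1,1,2),f["intrinsics"],np.float64(f["dist"]))[:,0]
    return np.c_[p[:,0],-p[:,1],-np.ones(len(p))]@f["R"].T
def onplane(f,uv,z):
    d=rays(f,uv); o=np.array(f["xyz"]); return o+d*((z-o[2])/d[:,2])[:,None]
def proj(f,P):
    c=(np.float64(P).reshape(-1,3)-f["xyz"])@f["R"]
    return cv2.projectPoints((c*[1,-1,-1]).reshape(-1,1,3),np.zeros(3),np.zeros(3),f["intrinsics"],np.float64(f["dist"]))[0][:,0]
def tri(fa,ua,fb,ub):
    a,b=rays(fa,[ua])[0],rays(fb,[ub])[0]; oa,ob=np.array(fa["xyz"]),np.array(fb["xyz"])
    t=np.linalg.lstsq(np.c_[a,-b],ob-oa,rcond=None)[0]; p,q=oa+a*t[0],ob+b*t[1]
    return (p+q)/2,np.linalg.norm(p-q)
E
python3 - <<'E'
import cv2
t=cv2.imread("pics/top0.png"); s=cv2.imread("pics/side0.png")
cv2.imwrite("pics/topc.png",cv2.resize(t[170:365,170:500],None,fx=2.4,fy=2.4,interpolation=cv2.INTER_CUBIC))
cv2.imwrite("pics/sidec.png",cv2.resize(s[170:370,210:470],None,fx=3,fy=3,interpolation=cv2.INTER_CUBIC))
E
```

```text
(no output)
```

View pics/topc.png

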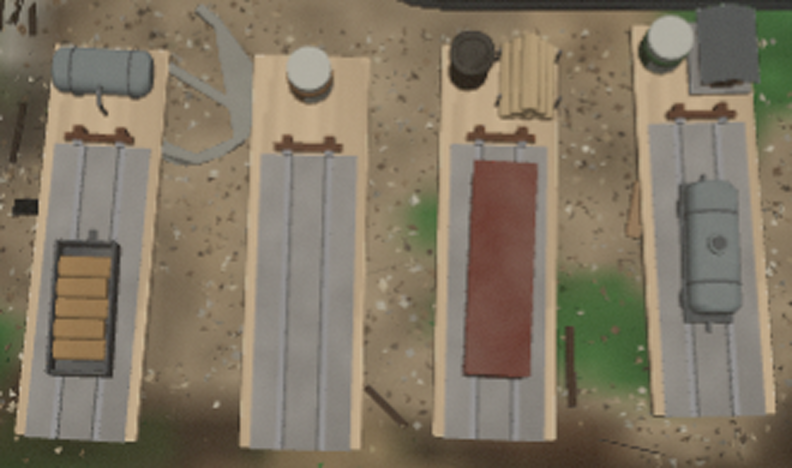

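View pics/sidec.png

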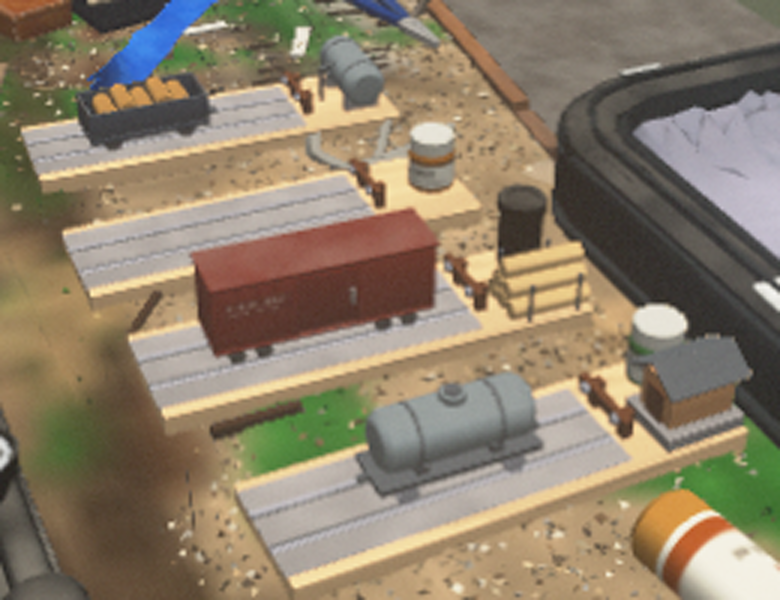

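```bash
cat > m.py <<'E'
from h import *
T,S=cam("top"),cam("side")
t=lambda x,y:(170+x/2.4-.3,170+y/2.4-.3); s=lambda x,y:(210+x/3-.33,170+y/3-.33)
for n,a,b in [("roof+x-y z84",t(538,163),s(437,240)),("timber board z18",t(555,440),s(165,412)),("shed board",t(775,414),s(292,578)),("spare",t(362,449),s(92,294)),("tankb",t(136,441),s(42,178)),
 ("dome 79",t(716,242),s(452,386)),("log+x-y 55",t(119,242),s(208,98)),("log-x-y",t(113,377),s(88,118)),("ring",(529,445),(197,320)),("pipe end-ish box",(427,431),(190,262)),("canister top 72",t(470,52),s(523,203))]:
    p,e=tri(T,a,S,b); print(n,p.round(3),"gap",round(e,4))
im=T["frame"].astype(int); hsv=cv2.cvtColor(T["frame"],cv2.COLOR_RGB2HSV).astype(int)
np.set_printoptions(suppress=True)
for n,x,y in [("pave",308,300),("pave tank",90,200),("red",500,270),("tankw",710,280),("frame",690,317),("logrim",115,300),("log",80,290),("ply",250,300)]:
    u,v=map(int,t(x,y)); print(n,hsv[v,u],im[v,u])
E
python3 m.py
```

```text
roof+x-y z84 [ 0.558 -0.305  0.086] gap 0.0
timber board z18 [ 0.366 -0.321  0.021] gap 0.0025
shed board [ 0.385 -0.481  0.024] gap 0.0021
spare [ 0.359 -0.18   0.02 ] gap 0.0023
tankb [ 0.364 -0.014  0.02 ] gap 0.0026
dome 79 [ 0.504 -0.431  0.079] gap 0.0022
log+x-y 55 [ 0.506 -0.001  0.053] gap 0.0016
log-x-y [ 0.408 -0.001  0.056] gap 0.0021
ring [ 0.231 -0.486  0.171] gap 0.0026
pipe end-ish box [ 0.249 -0.339  0.166] gap 0.0024
canister top 72 [ 0.647 -0.259  0.065] gap 0.0012
pave [ 18  18 141] [141 137 131]
pave tank [ 22  20 141] [141 138 130]
red [  7 112 112] [112  74  63]
tankw [ 53  10 104] [101 104 100]
frame [10  9 87] [87 85 84]
logrim [21 34 52] [52 50 45]
log [ 17 117 150] [150 120  81]
ply [ 18  73 188] [188 166 134]
```

```bash
cat > m2.py <<'E'
from h import *
import sys
np.set_printoptions(suppress=True,precision=1)
def rect(T,m,z,box):
    k=np.zeros_like(m); x0,y0,x1,y1=box; k[y0:y1,x0:x1]=m[y0:y1,x0:x1]
    k=cv2.morphologyEx(k,cv2.MORPH_OPEN,np.ones((3,3),np.uint8))
    c=max(cv2.findContours(k,cv2.RETR_EXTERNAL,cv2.CHAIN_APPROX_NONE)[0],key=cv2.contourArea)
    P=onplane(T,c[:,0],z)[:,:2]*1000
    (cx,cy),_,_=r=cv2.minAreaRect(np.float32(P)); b=cv2.boxPoints(r); e=[b[1]-b[0],b[2]-b[1]]
    L,W=sorted(e,key=np.linalg.norm)[::-1]; a=np.degrees(np.arctan2(L[1],L[0])); a=(a+90)%180-90
    px=1.8
    return np.array([cx,cy,a,np.linalg.norm(L)+px,np.linalg.norm(W)+px])
def measure(T):
    h=cv2.cvtColor(T["frame"],cv2.COLOR_RGB2HSV).astype(int); H,S,V=h[...,0],h[...,1],h[...,2]
    U=lambda m:m.astype(np.uint8)*255
    return dict(pave=U((S<45)&(V>118)&(V<165)),red=U((S>85)&(H<12)&(V<150)),dark=U(V<85),wood=U((S>55)&(V>160)&(H>10)&(H<25)),log=U((S>90)&(V>110)&(H>10)&(H<25)),grey=U((S<30)&(V<120)&(V>60)))
if __name__=="__main__":
    T=cam("top"); m=measure(T)
    for n,x0,x1 in [("tank",175,243),("spare",266,330),("timber",345,408),("shed",430,496)]:
        b=(x0,170,x1,362); print(n,"pave",rect(T,m["pave"],.018,b),"board",rect(T,m["wood"]|m["pave"],.018,b))
    print("box 153x49",rect(T,m["red"],.084,(355,225,402,335)))
    print("log dark 110x44",rect(T,m["dark"],.055,(185,264,225,332)),"load",rect(T,m["log"],.055,(185,264,225,332)))
    print("tankw 104/96x38",rect(T,m["grey"],.054,(446,235,486,308)))
    cv2.imwrite("pics/mask.png",cv2.resize(np.vstack([m["pave"][170:365,170:500],m["grey"][170:365,170:500]]),None,fx=1.5,fy=1.5))
E
python3 m2.py
```

```text
tank pave [474.5  26.5  -3.1 222.6  75.2] board [513.5  24.1  -3.  300.7  90.7]
spare pave [ 468.2 -135.6   -1.2  224.2   74.9] board [ 512.8 -130.2    0.2  313.2  108. ]
timber pave [ 476.2 -279.5   -1.8  224.3   74.8] board [ 507.4 -280.    -1.7  286.5   91.6]
shed pave [ 493.6 -436.4    1.2  222.8   75.1] board [ 516.9 -435.4    1.4  269.4   91.7]
box 153x49 [ 483.2 -277.1   -3.2  154.5   47. ]
log dark 110x44 [478.5  20.3   0.2  56.2  46.5] load [456.9  24.3  -1.1  75.5  39.4]
tankw 104/96x38 [ 499.  -428.2    0.3  104.    41.3]
```

View pics/mask.png

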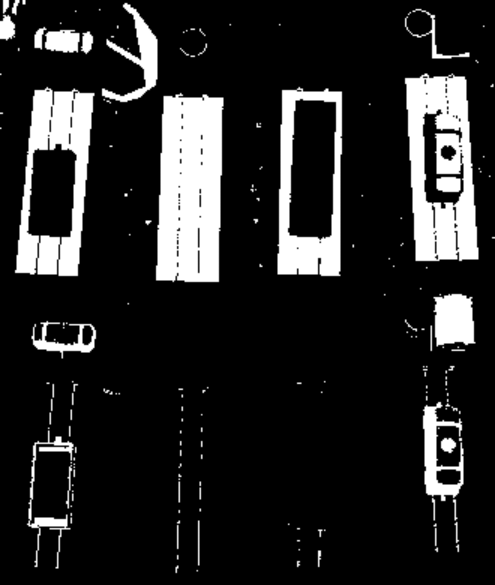

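Run:
```python
from h import *
from m2 import *
T=cam("top"); m=measure(T); t=lambda x,y:(170+x/2.4-.3,170+y/2.4-.3)
P=lambda L,z:(onplane(T,[t(*p) for p in L],z)*1000)[:,:2]
print("log corners",P([(57,241),(119,242),(113,377),(48,374)],.055).round(1).tolist())
print("tank axis ends/sides",P([(711,179),(714,316),(690,210),(739,210),(692,290),(741,290)],.054).round(1).tolist(), "dome",P([(717,242)],.077))
n=cv2.morphologyEx(255-m["pave"],cv2.MORPH_OPEN,np.ones((7,7),np.uint8))
print("log",rect(T,n,.055,(187,262,225,332)))
print("box",rect(T,n,.084,(358,228,402,335)))
print("tank",rect(T,n,.054,(448,235,486,308)))
from plant import ctrl; print(ctrl.get_state()["clock"])
```

```text
log corners [[505.4, 43.6], [504.8, -1.6], [407.0, -0.9], [409.0, 45.7]]
tank axis ends/sides [[553.2, -434.9], [452.5, -432.7], [530.0, -418.7], [530.1, -454.3], [471.2, -417.7], [471.4, -453.0]] dome [[ 502.7 -431.8]]
log [456.4  22.5  -1.4 101.5  51.2]
box [ 482.4 -276.7   -3.1  157.2   49.5]
tank [ 498.1 -427.3    0.3  102.2   39.6]
0.3
```

```bash
cat > go.py <<'E'
import sys,numpy as np
from plant import ctrl
s=ctrl.get_state(); p=s["tcp_pos"]*1000; o=s["orientation"]
print("t",round(s["clock"],2),"tcp",p.round(1),"rpy",o.round(2),"open",round(s["opening"]*1000,1),"grip",round(s["grasp_force"],1),"F",s["ft_force"].round(1),"q",s["qpos"].round(0))
if len(sys.argv)>4:
    x,y,z,w=map(float,sys.argv[1:5]); d=(w-o[2]+180)%360-180; a=np.radians(w)
    v=np.array([x-p[0],y-p[1],z-p[2]])
    print("roll rad",round(-np.radians(d),4),"then tx %.1f ty %.1f tz %.1f"%(v@[np.cos(a),np.sin(a),0],v@[np.sin(a),-np.cos(a),0],-v[2]))
E
python3 -m inch '[{"roll":-0.0865},{"roll":-0.0865},{"roll":-0.0865,"jaw":75},{}]'; python3 go.py 457 22 150 178.9
```

```text
t 0.3 tcp [143.9 504.8 231.1] rpy [-1.7997e+02 -1.0000e-02  1.6408e+02] open 85.4 grip 0.0 F [-0.   0.2  0.1] q [66. 17. -9. 65.  0. 82.]
roll rad -0.2586 then tx -322.3 ty -476.7 tz 81.1invalid input at $[0]: expected keys tx, ty, tz, roll, jaw
```

```bash
python3 -m inch '[{"tx":0,"ty":0,"tz":0,"roll":-0.0865,"jaw":75},{"tx":0,"ty":0,"tz":0,"roll":-0.0865,"jaw":75},{"tx":0,"ty":0,"tz":0,"roll":-0.0855,"jaw":75},{"tx":0,"ty":0,"tz":0,"roll":0,"jaw":75}]'; python3 go.py 457 22 150 178.9
```

```text
clock: 0.63
tcp_pos: [0.144, 0.5048, 0.2313]
orientation: [-180.0, -0.0, 179.1]
ft_force: [-0.2, 0.7, -0.6]
opening: 0.0748
grasp_force: 0.0
t 0.63 tcp [144.  504.8 231.3] rpy [-179.99   -0.    179.11] open 74.8 grip 0.0 F [-0.2  0.7 -0.6] q [66. 17. -9. 65. -0. 67.]
roll rad 0.0037 then tx -322.3 ty -476.7 tz 81.3
```

```bash
python3 -m inch '[{"tx":-16,"ty":-24,"tz":0,"roll":0,"jaw":75},{"tx":-16,"ty":-24,"tz":0,"roll":0,"jaw":75},{"tx":-16,"ty":-24,"tz":0,"roll":0,"jaw":75},{"tx":-16,"ty":-24,"tz":0,"roll":0,"jaw":75},{"tx":-16,"ty":-24,"tz":0,"roll":0,"jaw":75},{"tx":-16,"ty":-24,"tz":0,"roll":0,"jaw":75},{"tx":-16,"ty":-24,"tz":0,"roll":0,"jaw":75},{"tx":-16,"ty":-24,"tz":0,"roll":0,"jaw":75},{"tx":-16,"ty":-24,"tz":0,"roll":0,"jaw":75},{"tx":-16,"ty":-24,"tz":0,"roll":0,"jaw":75}]'
python3 -m inch '[{"tx":-16,"ty":-24,"tz":0,"roll":0,"jaw":75},{"tx":-16,"ty":-24,"tz":0,"roll":0,"jaw":75},{"tx":-16,"ty":-24,"tz":0,"roll":0,"jaw":75},{"tx":-16,"ty":-24,"tz":0,"roll":0,"jaw":75},{"tx":-16,"ty":-24,"tz":0,"roll":0,"jaw":75},{"tx":-16,"ty":-24,"tz":0,"roll":0,"jaw":75},{"tx":-16,"ty":-24,"tz":0,"roll":0,"jaw":75},{"tx":-16,"ty":-24,"tz":0,"roll":0,"jaw":75},{"tx":-16,"ty":-23,"tz":0,"roll":0,"jaw":75},{"tx":-18,"ty":-22,"tz":0,"roll":0,"jaw":75},{"tx":0,"ty":0,"tz":0,"roll":0,"jaw":75}]'; python3 go.py 457 22 27 178.9
```

```text
clock: 1.47
tcp_pos: [0.2998, 0.2606, 0.2314]
orientation: [180.0, 0.0, 178.7]
ft_force: [1.2, 0.5, -0.2]
opening: 0.075
grasp_force: 0.0
clock: 2.38
tcp_pos: [0.4595, 0.0183, 0.2313]
orientation: [-179.9, 0.1, 178.5]
ft_force: [-0.0, -0.2, -0.3]
opening: 0.075
grasp_force: 0.0
t 2.38 tcp [459.5  18.3 231.3] rpy [-1.7992e+02  1.1000e-01  1.7854e+02] open 75.0 grip 0.0 F [-0.  -0.2 -0.3] q [ -7.   9. -18.  62.  -0.  -5.]
roll rad -0.0063 then tx 2.6 ty 3.6 tz 204.3
```

```bash
python3 -m inch '[{"tx":2.6,"ty":3.6,"tz":20,"roll":-0.006,"jaw":75},{"tx":0,"ty":0,"tz":25,"roll":0,"jaw":75},{"tx":0,"ty":0,"tz":25,"roll":0,"jaw":75},{"tx":0,"ty":0,"tz":25,"roll":0,"jaw":75},{"tx":0,"ty":0,"tz":25,"roll":0,"jaw":75},{"tx":0,"ty":0,"tz":22,"roll":0,"jaw":75},{"tx":0,"ty":0,"tz":18,"roll":0,"jaw":75},{"tx":0,"ty":0,"tz":14,"roll":0,"jaw":75},{"tx":0,"ty":0,"tz":10,"roll":0,"jaw":75},{"tx":0,"ty":0,"tz":0,"roll":0,"jaw":75}]'; python3 go.py 457 22 27 178.9
python3 - <<'E'
from h import *
f=cam("side"); cv2.imwrite("pics/s1.png",cv2.resize(f["frame"][130:330,200:460,::-1],None,fx=3,fy=3))
E
```

```text
clock: 3.22
tcp_pos: [0.4526, 0.0258, 0.0457]
orientation: [180.0, -0.2, 179.1]
ft_force: [-0.7, 0.5, -0.1]
opening: 0.0753
grasp_force: 0.0
t 3.22 tcp [452.6  25.8  45.7] rpy [179.98  -0.19 179.1 ] open 75.3 grip 0.0 F [-0.7  0.5 -0.1] q [ -6.  21. -35.  34.   0.  -5.]
roll rad 0.0035 then tx -4.5 ty -3.7 tz 18.7
```

View pics/s1.png

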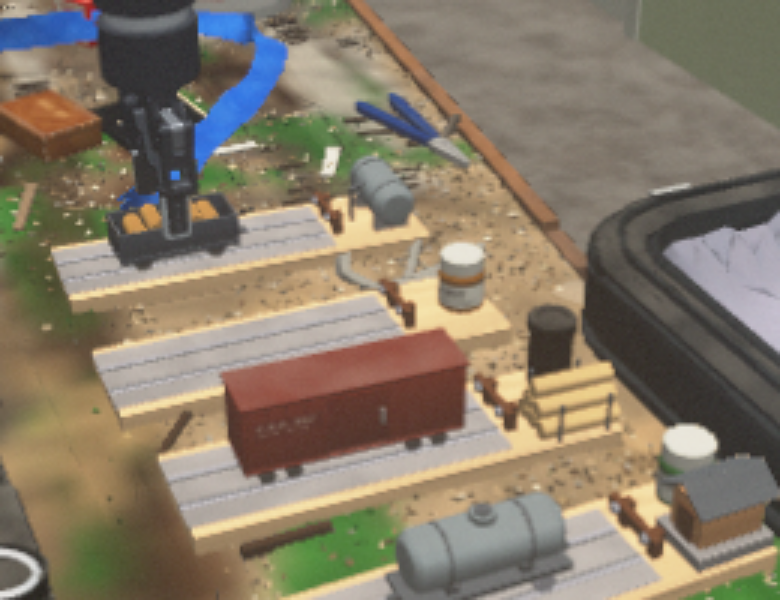

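```bash
python3 -m inch '[{"tx":0,"ty":0,"tz":0,"roll":0,"jaw":75},{"tx":0,"ty":0,"tz":0,"roll":0,"jaw":75}]' >/dev/null; python3 go.py 457 22 27 178.9
```

```text
t 3.43 tcp [454.8  25.4  48.1] rpy [-1.7999e+02  7.0000e-02  1.7920e+02] open 75.3 grip 0.0 F [ 0.1  0.3 -0.4] q [ -6.  21. -35.  35.   0.  -5.]
roll rad 0.0052 then tx -2.3 ty -3.4 tz 21.1
```

```bash
python3 -m inch '[{"tx":-2,"ty":-3,"tz":10,"roll":0,"jaw":75},{"tx":0,"ty":0,"tz":10,"roll":0,"jaw":75},{"tx":0,"ty":0,"tz":0,"roll":0,"jaw":75},{"tx":0,"ty":0,"tz":0,"roll":0,"jaw":60},{"tx":0,"ty":0,"tz":0,"roll":0,"jaw":52},{"tx":0,"ty":0,"tz":0,"roll":0,"jaw":36},{"tx":0,"ty":0,"tz":0,"roll":0,"jaw":36},{"tx":0,"ty":0,"tz":0,"roll":0,"jaw":36},{"tx":0,"ty":0,"tz":0,"roll":0,"jaw":36},{"tx":0,"ty":0,"tz":0,"roll":0,"jaw":36}]' ; python3 go.py 466 -135.5 28 178.8
```

```text
clock: 4.27
tcp_pos: [0.4566, 0.0222, 0.0278]
orientation: [-180.0, 0.1, 179.2]
ft_force: [-1.5, -0.4, 5.8]
opening: 0.0434
grasp_force: 60.3
t 4.27 tcp [456.6  22.2  27.8] rpy [-1.7998e+02  6.0000e-02  1.7923e+02] open 43.4 grip 60.3 F [-1.5 -0.4  5.8] q [ -6.  23. -36.  32.  -0.  -6.]
roll rad 0.0076 then tx -12.7 ty -157.5 tz -0.2
```

```bash
python3 -m inch '[{"tx":0,"ty":0,"tz":-15,"roll":0,"jaw":36},{"tx":0,"ty":0,"tz":-25,"roll":0.008,"jaw":36},{"tx":-2,"ty":-20,"tz":0,"roll":0,"jaw":36},{"tx":-2,"ty":-20,"tz":0,"roll":0,"jaw":36},{"tx":-2,"ty":-20,"tz":0,"roll":0,"jaw":36},{"tx":-2,"ty":-20,"tz":0,"roll":0,"jaw":36},{"tx":-2,"ty":-20,"tz":0,"roll":0,"jaw":36},{"tx":-1,"ty":-20,"tz":0,"roll":0,"jaw":36},{"tx":-1,"ty":-20,"tz":0,"roll":0,"jaw":36},{"tx":-1,"ty":-17,"tz":0,"roll":0,"jaw":36},{"tx":0,"ty":0,"tz":0,"roll":0,"jaw":36},{"tx":0,"ty":0,"tz":0,"roll":0,"jaw":36}]' ; python3 go.py 466 -135.5 28.5 178.8
```

```text
clock: 5.27
tcp_pos: [0.4657, -0.1353, 0.0673]
orientation: [180.0, 0.0, 178.7]
ft_force: [-0.4, 0.4, -0.8]
opening: 0.0438
grasp_force: 61.6
t 5.27 tcp [ 465.7 -135.3   67.3] rpy [179.99   0.   178.69] open 43.8 grip 61.6 F [-0.4  0.4 -0.8] q [-25.  22. -29.  39.   0. -24.]
roll rad -0.002 then tx -0.3 ty -0.2 tz 38.8
```

```bash
python3 -m inch '[{"tx":0,"ty":0,"tz":15,"roll":0,"jaw":36},{"tx":0,"ty":0,"tz":14,"roll":0,"jaw":36},{"tx":0,"ty":0,"tz":7,"roll":0,"jaw":36},{"tx":0,"ty":0,"tz":3,"roll":0,"jaw":36},{"tx":0,"ty":0,"tz":0,"roll":0,"jaw":36},{"tx":0,"ty":0,"tz":0,"roll":0,"jaw":50},{"tx":0,"ty":0,"tz":0,"roll":0,"jaw":75},{"tx":0,"ty":0,"tz":0,"roll":0,"jaw":75},{"tx":0,"ty":0,"tz":0,"roll":0,"jaw":75},{"tx":0,"ty":0,"tz":-15,"roll":0,"jaw":75},{"tx":0,"ty":0,"tz":-35,"roll":0,"jaw":75},{"tx":0,"ty":0,"tz":-35,"roll":0,"jaw":75}]' ; python3 -m inch '[{"tx":-2,"ty":-24,"tz":-25,"roll":0,"jaw":75},{"tx":-3,"ty":-25,"tz":-10,"roll":0,"jaw":75},{"tx":-3,"ty":-25,"tz":0,"roll":0,"jaw":75},{"tx":-3,"ty":-25,"tz":0,"roll":0,"jaw":75},{"tx":-3,"ty":-25,"tz":0,"roll":0,"jaw":75},{"tx":-3,"ty":-25,"tz":0,"roll":0,"jaw":75},{"tx":-3,"ty":-25,"tz":0,"roll":0,"jaw":75},{"tx":-3,"ty":-25,"tz":0,"roll":0,"jaw":75},{"tx":-3,"ty":-25,"tz":0,"roll":0,"jaw":75},{"tx":-3,"ty":-25,"tz":0,"roll":0,"jaw":75},{"tx":-3,"ty":-24,"tz":0,"roll":0,"jaw":75},{"tx":-3,"ty":-24,"tz":0,"roll":0,"jaw":75}]'; python3 -m inch '[{"tx":0,"ty":0,"tz":0,"roll":0,"jaw":75},{"tx":0,"ty":0,"tz":0,"roll":0,"jaw":75},{"tx":0,"ty":0,"tz":0,"roll":0,"jaw":75}]' >/dev/null; python3 go.py 502.8 -433 36 179
python3 - <<'E'
from h import *
f=cam("side"); cv2.imwrite("pics/s2.png",f["frame"][:,:,::-1]); f=cam("top");cv2.imwrite("pics/t2.png",f["frame"][:,:,::-1])
E
```

```text
clock: 6.27
tcp_pos: [0.4646, -0.1343, 0.1136]
orientation: [179.9, -0.2, 178.8]
ft_force: [0.6, -0.2, 0.3]
opening: 0.0747
grasp_force: 0.0
clock: 7.27
tcp_pos: [0.4944, -0.4338, 0.1483]
orientation: [-180.0, 0.0, 178.8]
ft_force: [0.7, 0.8, 0.3]
opening: 0.0752
grasp_force: 0.0
t 7.52 tcp [ 494.2 -431.9  148.1] rpy [ 1.7995e+02 -3.0000e-02  1.7877e+02] open 75.0 grip 0.0 F [ 0.3  0.  -0. ] q [-48.  34.   6.  62.   0. -46.]
roll rad -0.004 then tx -8.6 ty -0.9 tz 112.1
```

View pics/s2.png

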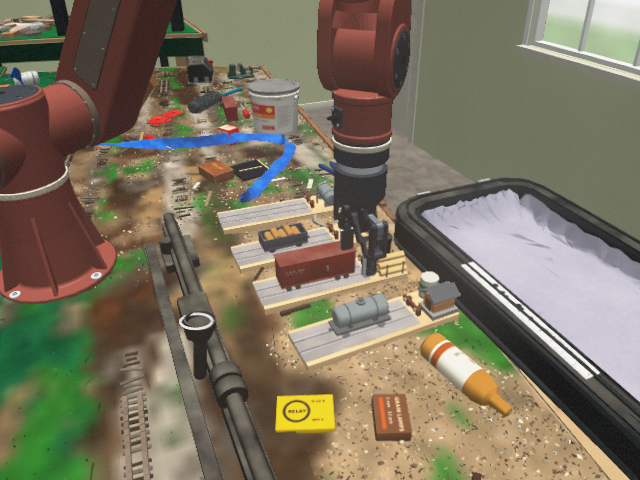

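```bash
python3 -m inch '[{"tx":-8.6,"ty":-1,"tz":10,"roll":-0.004,"jaw":75},{"tx":0,"ty":0,"tz":25,"roll":0,"jaw":75},{"tx":0,"ty":0,"tz":25,"roll":0,"jaw":75},{"tx":0,"ty":0,"tz":25,"roll":0,"jaw":75},{"tx":0,"ty":0,"tz":17,"roll":0,"jaw":75},{"tx":0,"ty":0,"tz":10,"roll":0,"jaw":75},{"tx":0,"ty":0,"tz":0,"roll":0,"jaw":75},{"tx":0,"ty":0,"tz":0,"roll":0,"jaw":75}]' ; python3 go.py 502.8 -433 36 179; python3 -m inch '[{"tx":0,"ty":0,"tz":0,"roll":0,"jaw":60},{"tx":0,"ty":0,"tz":0,"roll":0,"jaw":46},{"tx":0,"ty":0,"tz":0,"roll":0,"jaw":40},{"tx":0,"ty":0,"tz":0,"roll":0,"jaw":30},{"tx":0,"ty":0,"tz":0,"roll":0,"jaw":30},{"tx":0,"ty":0,"tz":0,"roll":0,"jaw":30},{"tx":0,"ty":0,"tz":0,"roll":0,"jaw":30}]' ; python3 go.py 473 26.5 150 176.9
```

```text
clock: 8.28
tcp_pos: [0.5033, -0.4333, 0.0363]
orientation: [180.0, -0.0, 179.0]
ft_force: [-0.1, -0.4, -0.1]
opening: 0.0751
grasp_force: 0.0
t 8.28 tcp [ 503.3 -433.3   36.3] rpy [ 1.7998e+02 -2.0000e-02  1.7905e+02] open 75.1 grip 0.0 F [-0.1 -0.4 -0.1] q [-47.  40.  -1.  49.   0. -46.]
roll rad 0.0008 then tx 0.5 ty 0.3 tz 0.3
clock: 8.87
tcp_pos: [0.5036, -0.4345, 0.0378]
orientation: [-179.9, 0.1, 179.0]
ft_force: [-0.9, 0.2, 4.6]
opening: 0.0362
grasp_force: 59.3
t 8.87 tcp [ 503.6 -434.5   37.8] rpy [-1.799e+02  9.000e-02  1.790e+02] open 36.2 grip 59.3 F [-0.9  0.2  4.6] q [-47.  40.  -1.  49.  -0. -46.]
roll rad 0.0366 then tx 55.5 ty 458.7 tz -112.2
```

```bash
python3 -m inch '[{"tx":0,"ty":0,"tz":-12,"roll":0,"jaw":30},{"tx":0,"ty":0,"tz":-25,"roll":0,"jaw":30},{"tx":0,"ty":0,"tz":-25,"roll":0,"jaw":30},{"tx":0,"ty":0,"tz":-25,"roll":0,"jaw":30},{"tx":0,"ty":0,"tz":-23,"roll":0.036,"jaw":30},{"tx":0,"ty":10,"tz":0,"roll":0,"jaw":30},{"tx":2,"ty":20,"tz":0,"roll":0,"jaw":30},{"tx":3,"ty":24,"tz":0,"roll":0,"jaw":30},{"tx":3,"ty":24,"tz":0,"roll":0,"jaw":30},{"tx":3,"ty":24,"tz":0,"roll":0,"jaw":30},{"tx":3,"ty":24,"tz":0,"roll":0,"jaw":30},{"tx":3,"ty":24,"tz":0,"roll":0,"jaw":30}]'; python3 go.py; python3 -m inch '[{"tx":3,"ty":24,"tz":0,"roll":0,"jaw":30},{"tx":3,"ty":24,"tz":0,"roll":0,"jaw":30},{"tx":3,"ty":24,"tz":0,"roll":0,"jaw":30},{"tx":3,"ty":24,"tz":0,"roll":0,"jaw":30},{"tx":3,"ty":24,"tz":0,"roll":0,"jaw":30},{"tx":3,"ty":24,"tz":0,"roll":0,"jaw":30},{"tx":3,"ty":24,"tz":0,"roll":0,"jaw":30},{"tx":3,"ty":24,"tz":0,"roll":0,"jaw":30},{"tx":3,"ty":24,"tz":0,"roll":0,"jaw":30},{"tx":3,"ty":24,"tz":0,"roll":0,"jaw":30},{"tx":3,"ty":24,"tz":0,"roll":0,"jaw":30},{"tx":3,"ty":24,"tz":0,"roll":0,"jaw":30}]';python3 -m inch '[{"tx":3,"ty":10,"tz":0,"roll":0,"jaw":30},{"tx":0,"ty":6,"tz":0,"roll":0,"jaw":30},{"tx":0,"ty":0,"tz":0,"roll":0,"jaw":30},{"tx":0,"ty":0,"tz":0,"roll":0,"jaw":30},{"tx":0,"ty":0,"tz":0,"roll":0,"jaw":30}]'; python3 go.py 474 26.5 38 176.9
```

```text
clock: 9.87
tcp_pos: [0.4937, -0.2816, 0.1467]
orientation: [-180.0, 0.0, 177.0]
ft_force: [1.4, -0.2, -1.0]
opening: 0.0366
grasp_force: 60.3
t 9.87 tcp [ 493.7 -281.6  146.7] rpy [-1.8000e+02  1.0000e-02  1.7696e+02] open 36.6 grip 60.3 F [ 1.4 -0.2 -1. ] q [-37.  25. -10.  55.   0. -34.]
clock: 10.87
tcp_pos: [0.473, 0.0078, 0.1468]
orientation: [180.0, 0.0, 177.0]
ft_force: [0.1, -0.3, -2.2]
opening: 0.0367
grasp_force: 60.3
clock: 11.28
tcp_pos: [0.4715, 0.0217, 0.1464]
orientation: [-180.0, 0.0, 176.9]
ft_force: [0.7, 0.2, -1.2]
opening: 0.0361
grasp_force: 60.3
t 11.28 tcp [471.5  21.7 146.4] rpy [-1.7998e+02  1.0000e-02  1.7690e+02] open 36.1 grip 60.3 F [ 0.7  0.2 -1.2] q [ -6.  15. -25.  50.  -0.  -3.]
roll rad -0.0001 then tx -2.2 ty 5.0 tz 108.4
```

```bash
python3 -m inch '[{"tx":-2,"ty":5,"tz":10,"roll":0,"jaw":30},{"tx":0,"ty":0,"tz":22,"roll":0,"jaw":30},{"tx":0,"ty":0,"tz":22,"roll":0,"jaw":30},{"tx":0,"ty":0,"tz":22,"roll":0,"jaw":30},{"tx":0,"ty":0,"tz":16,"roll":0,"jaw":30},{"tx":0,"ty":0,"tz":8,"roll":0,"jaw":30},{"tx":0,"ty":0,"tz":3,"roll":0,"jaw":30},{"tx":0,"ty":0,"tz":0,"roll":0,"jaw":30},{"tx":0,"ty":0,"tz":0,"roll":0,"jaw":30}]';python3 go.py 474 26.5 38 176.9
```

```text
clock: 12.03
tcp_pos: [0.4741, 0.0273, 0.0438]
orientation: [-180.0, 0.0, 176.9]
ft_force: [1.2, 0.1, -1.0]
opening: 0.0363
grasp_force: 60.3
t 12.03 tcp [474.1  27.3  43.8] rpy [-1.8000e+02  4.0000e-02  1.7693e+02] open 36.3 grip 60.3 F [ 1.2  0.1 -1. ] q [ -6.  23. -32.  35.   0.  -2.]
roll rad 0.0004 then tx 0.1 ty -0.8 tz 5.8
```

```bash
python3 -m inch '[{"tx":0,"ty":-0.5,"tz":4,"roll":0,"jaw":30},{"tx":0,"ty":0,"tz":1.5,"roll":0,"jaw":30},{"tx":0,"ty":0,"tz":0,"roll":0,"jaw":30}]';python3 go.py; python3 -m inch '[{"tx":0,"ty":0,"tz":0,"roll":0,"jaw":45},{"tx":0,"ty":0,"tz":0,"roll":0,"jaw":60},{"tx":0,"ty":0,"tz":0,"roll":0,"jaw":75},{"tx":0,"ty":0,"tz":0,"roll":0,"jaw":75},{"tx":0,"ty":0,"tz":-15,"roll":0,"jaw":75},{"tx":0,"ty":0,"tz":-30,"roll":0,"jaw":75},{"tx":0,"ty":0,"tz":-30,"roll":0,"jaw":75},{"tx":0,"ty":-10,"tz":-20,"roll":0,"jaw":75},{"tx":0,"ty":-24,"tz":-10,"roll":0,"jaw":75},{"tx":0,"ty":-24,"tz":0,"roll":0,"jaw":75},{"tx":0,"ty":-24,"tz":0,"roll":0,"jaw":75},{"tx":0,"ty":-24,"tz":0,"roll":0,"jaw":75}]'; python3 -m inch '[{"tx":0,"ty":-24,"tz":0,"roll":0,"jaw":75},{"tx":0,"ty":-24,"tz":0,"roll":0,"jaw":75},{"tx":0,"ty":-24,"tz":0,"roll":0,"jaw":75},{"tx":0,"ty":-24,"tz":0,"roll":0,"jaw":75},{"tx":0,"ty":-24,"tz":0,"roll":0,"jaw":75},{"tx":0,"ty":-24,"tz":0,"roll":0,"jaw":75},{"tx":0,"ty":-24,"tz":0,"roll":0,"jaw":75},{"tx":0,"ty":-20,"tz":0,"roll":0,"jaw":75},{"tx":0,"ty":-10,"tz":0,"roll":0,"jaw":75},{"tx":0,"ty":0,"tz":0,"roll":0,"jaw":75},{"tx":0,"ty":0,"tz":0,"roll":0,"jaw":75}]'; python3 go.py 482.8 -277 46 176.9
python3 - <<'E'
from h import *
T=cam("top");S=cam("side"); cv2.imwrite("pics/t3.png",cv2.resize(T["frame"][170:365,170:500,::-1],None,fx=2.4,fy=2.4,interpolation=cv2.INTER_CUBIC)); cv2.imwrite("pics/s3.png",S["frame"][:,:,::-1])
E
```

```text
clock: 12.28
tcp_pos: [0.4738, 0.0269, 0.038]
orientation: [-180.0, 0.0, 176.9]
ft_force: [-0.7, -0.3, -1.7]
opening: 0.0362
grasp_force: 60.3
t 12.28 tcp [473.8  26.9  38. ] rpy [-1.8000e+02  4.0000e-02  1.7694e+02] open 36.2 grip 60.3 F [-0.7 -0.3 -1.7] q [ -6.  23. -32.  34.  -0.  -3.]
clock: 13.28
tcp_pos: [0.468, -0.0799, 0.1433]
orientation: [-180.0, 0.1, 177.0]
ft_force: [0.5, 0.5, -0.3]
opening: 0.0749
grasp_force: 0.0
clock: 14.2
tcp_pos: [0.4571, -0.2761, 0.1426]
orientation: [180.0, -0.0, 176.9]
ft_force: [-0.1, -0.4, -0.3]
opening: 0.0752
grasp_force: 0.0
t 14.2 tcp [ 457.1 -276.1  142.6] rpy [ 1.7996e+02 -2.0000e-02  1.7691e+02] open 75.2 grip 0.0 F [-0.1 -0.4 -0.3] q [-39.  21. -16.  53.   0. -36.]
roll rad 0.0001 then tx -25.7 ty 0.5 tz 96.6
```

View pics/t3.png

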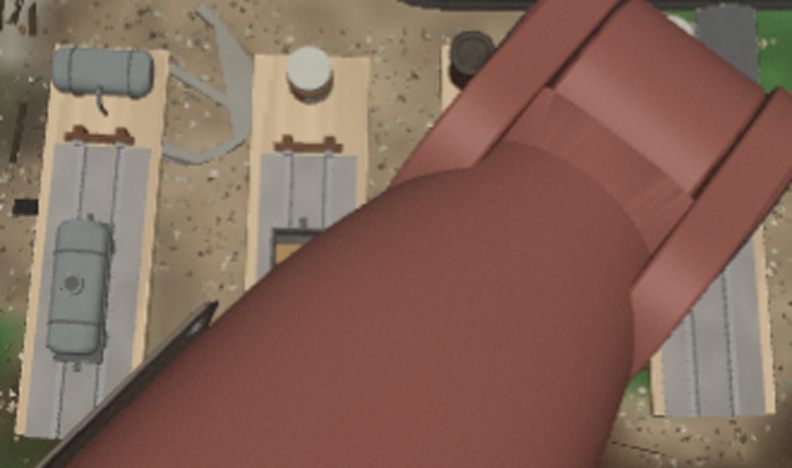

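```bash
python3 - <<'E'
from h import *
T=cam("top"); t=lambda x,y:(170+x/2.4-.3,170+y/2.4-.3)
print("dome",onplane(T,[t(74,284)],.078)*1000,"ends",onplane(T,[t(83,219),t(73,358)],.054)*1000,"coupl",onplane(T,[t(90.5,214),t(77,371)],.033)*1000)
print("rails far/near",onplane(T,[t(78,150),t(120,150),t(55,430),t(96,432)],.018)*1000)
E
python3 -m inch '[{"tx":-13,"ty":0.5,"tz":0,"roll":0,"jaw":75},{"tx":-12.5,"ty":0,"tz":10,"roll":0,"jaw":75},{"tx":0,"ty":0,"tz":20,"roll":0,"jaw":75},{"tx":0,"ty":0,"tz":22,"roll":0,"jaw":75},{"tx":0,"ty":0,"tz":20,"roll":0,"jaw":75},{"tx":0,"ty":0,"tz":16,"roll":0,"jaw":75},{"tx":0,"ty":0,"tz":9,"roll":0,"jaw":75},{"tx":0,"ty":0,"tz":0,"roll":0,"jaw":75},{"tx":0,"ty":0,"tz":0,"roll":0,"jaw":75}]'; python3 go.py 482.8 -277 46 176.9
```

```text
dome [[470.92430293  25.28563763  78.        ]] ends [[521.9522835   25.56278328  54.        ]
 [420.54484791  28.5024143   54.        ]] coupl [[529.42574965  24.24210963  33.        ]
 [412.75591884  29.34686265  33.        ]]
rails far/near [[581.7613021   38.65068238  18.        ]
 [581.85589871   6.55794284  18.        ]
 [370.67784897  46.57892463  18.        ]
 [369.28918742  16.38126392  18.        ]]
clock: 15.1
tcp_pos: [0.4829, -0.2769, 0.046]
orientation: [180.0, -0.0, 177.0]
ft_force: [0.1, -0.2, 0.4]
opening: 0.075
grasp_force: 0.0
t 15.1 tcp [ 482.9 -276.9   46. ] rpy [ 1.7999e+02 -2.0000e-02  1.7699e+02] open 75.0 grip 0.0 F [ 0.1 -0.2  0.4] q [-37.  30. -19.  41.   0. -34.]
roll rad 0.0015 then tx 0.1 ty -0.1 tz 0.0
```

```bash
python3 -m inch '[{"tx":0,"ty":0,"tz":0,"roll":0,"jaw":64},{"tx":0,"ty":0,"tz":0,"roll":0,"jaw":54},{"tx":0,"ty":0,"tz":0,"roll":0,"jaw":48},{"tx":0,"ty":0,"tz":0,"roll":0,"jaw":38},{"tx":0,"ty":0,"tz":0,"roll":0,"jaw":38},{"tx":0,"ty":0,"tz":0,"roll":0,"jaw":38},{"tx":0,"ty":0,"tz":0,"roll":0,"jaw":38}]'; python3 go.py 492.5 -436.4 96 181.2; python3 -m inch '[{"tx":0,"ty":0,"tz":-10,"roll":0,"jaw":38},{"tx":0,"ty":0,"tz":-20,"roll":0,"jaw":38},{"tx":0,"ty":0,"tz":-20,"roll":-0.03,"jaw":38},{"tx":0,"ty":-8,"tz":0,"roll":-0.044,"jaw":38},{"tx":-1,"ty":-18,"tz":0,"roll":0,"jaw":38},{"tx":-1,"ty":-22,"tz":0,"roll":0,"jaw":38},{"tx":-1,"ty":-22,"tz":0,"roll":0,"jaw":38},{"tx":-1,"ty":-22,"tz":0,"roll":0,"jaw":38},{"tx":-1,"ty":-22,"tz":0,"roll":0,"jaw":38},{"tx":-1,"ty":-22,"tz":0,"roll":0,"jaw":38},{"tx":0,"ty":-14,"tz":0,"roll":0,"jaw":38},{"tx":0,"ty":-7,"tz":0,"roll":0,"jaw":38}]'; python3 -m inch '[{"tx":0,"ty":0,"tz":0,"roll":0,"jaw":38},{"tx":0,"ty":0,"tz":0,"roll":0,"jaw":38},{"tx":0,"ty":0,"tz":0,"roll":0,"jaw":38}]' >/dev/null; python3 go.py 492.5 -436.4 46 181.2
```

```text
clock: 15.68
tcp_pos: [0.4834, -0.2781, 0.0468]
orientation: [-179.9, 0.1, 176.9]
ft_force: [-0.2, -0.9, 7.3]
opening: 0.0451
grasp_force: 60.0
t 15.68 tcp [ 483.4 -278.1   46.8] rpy [-1.7992e+02  8.0000e-02  1.7694e+02] open 45.1 grip 60.0 F [-0.2 -0.9  7.3] q [-37.  30. -19.  41.  -0. -34.]
roll rad -0.0744 then tx -5.8 ty -158.4 tz -49.2
clock: 16.68
tcp_pos: [0.4915, -0.4361, 0.0962]
orientation: [-180.0, 0.0, -178.9]
ft_force: [-1.1, -0.3, -1.2]
opening: 0.045
grasp_force: 61.6
t 16.93 tcp [ 491.6 -433.1   95.9] rpy [ 1.7995e+02 -2.0000e-02 -1.7878e+02] open 45.4 grip 61.6 F [-0.4 -0.3 -1.2] q [-48.  36.   1.  55.   0. -49.]
roll rad 0.0004 then tx -0.8 ty -3.4 tz 49.9
```

```bash
python3 -m inch '[{"tx":-1,"ty":-3.3,"tz":10,"roll":0,"jaw":38},{"tx":0,"ty":0,"tz":16,"roll":0,"jaw":38},{"tx":0,"ty":0,"tz":12,"roll":0,"jaw":38},{"tx":0,"ty":0,"tz":6,"roll":0,"jaw":38},{"tx":0,"ty":0,"tz":0,"roll":0,"jaw":38},{"tx":0,"ty":0,"tz":0,"roll":0,"jaw":38}]'; python3 go.py 492.7 -436.4 46.8 181.2
```

```text
clock: 17.43
tcp_pos: [0.4926, -0.4371, 0.0514]
orientation: [180.0, -0.0, -178.8]
ft_force: [-0.2, -0.3, -2.8]
opening: 0.0456
grasp_force: 61.6
t 17.43 tcp [ 492.6 -437.1   51.4] rpy [ 1.7996e+02 -4.0000e-02 -1.7880e+02] open 45.6 grip 61.6 F [-0.2 -0.3 -2.8] q [-48.  39.  -1.  50.   0. -49.]
roll rad -0.0 then tx -0.1 ty 0.7 tz 4.6
```

```bash
python3 -m inch '[{"tx":0,"ty":0.5,"tz":3,"roll":0,"jaw":38},{"tx":0,"ty":0,"tz":1.7,"roll":0,"jaw":38},{"tx":0,"ty":0,"tz":0,"roll":0,"jaw":38},{"tx":0,"ty":0,"tz":0,"roll":0,"jaw":50},{"tx":0,"ty":0,"tz":0,"roll":0,"jaw":62},{"tx":0,"ty":0,"tz":0,"roll":0,"jaw":75},{"tx":0,"ty":0,"tz":0,"roll":0,"jaw":75},{"tx":0,"ty":0,"tz":-15,"roll":0,"jaw":75},{"tx":0,"ty":0,"tz":-30,"roll":0,"jaw":75},{"tx":0,"ty":0,"tz":-30,"roll":0,"jaw":75},{"tx":0,"ty":10,"tz":-20,"roll":0.02,"jaw":75},{"tx":1,"ty":24,"tz":0,"roll":0.024,"jaw":75}]'; python3 -m inch '[{"tx":3,"ty":24,"tz":0,"roll":0,"jaw":75},{"tx":3,"ty":24,"tz":0,"roll":0,"jaw":75},{"tx":3,"ty":24,"tz":0,"roll":0,"jaw":75},{"tx":3,"ty":24,"tz":0,"roll":0,"jaw":75},{"tx":3,"ty":24,"tz":0,"roll":0,"jaw":75},{"tx":3,"ty":24,"tz":0,"roll":0,"jaw":75},{"tx":3,"ty":24,"tz":0,"roll":0,"jaw":75},{"tx":3,"ty":24,"tz":0,"roll":0,"jaw":75},{"tx":3,"ty":24,"tz":0,"roll":0,"jaw":75},{"tx":3,"ty":24,"tz":0,"roll":0,"jaw":75},{"tx":2,"ty":16,"tz":0,"roll":0,"jaw":75},{"tx":2,"ty":10,"tz":0,"roll":0,"jaw":75}]'; python3 -m inch '[{"tx":0,"ty":0,"tz":0,"roll":0,"jaw":75},{"tx":0,"ty":0,"tz":0,"roll":0,"jaw":75},{"tx":0,"ty":0,"tz":0,"roll":0,"jaw":75}]' >/dev/null; python3 go.py 465.7 -135.3 28 178.7
```

```text
clock: 18.43
tcp_pos: [0.4936, -0.4071, 0.1471]
orientation: [-179.6, 0.4, 178.5]
ft_force: [0.6, -0.2, 0.5]
opening: 0.075
grasp_force: 0.0
clock: 19.43
tcp_pos: [0.4636, -0.1347, 0.1424]
orientation: [180.0, 0.0, 178.7]
ft_force: [0.0, 0.1, 0.3]
opening: 0.0749
grasp_force: 0.0
t 19.68 tcp [ 464.2 -137.2  142.3] rpy [-1.7997e+02  3.0000e-02  1.7864e+02] open 75.4 grip 0.0 F [ 0.6  0.1 -0. ] q [-25.  16. -23.  50.  -0. -24.]
roll rad -0.0011 then tx -1.5 ty 2.0 tz 114.3
```

Run:
```python
from h import *
S=cam("side"); cv2.imwrite("pics/s4.png",cv2.resize(S["frame"][170:370,210:470,::-1],None,fx=3,fy=3,interpolation=cv2.INTER_CUBIC))
```

```text
(no output)
```

View pics/s4.png

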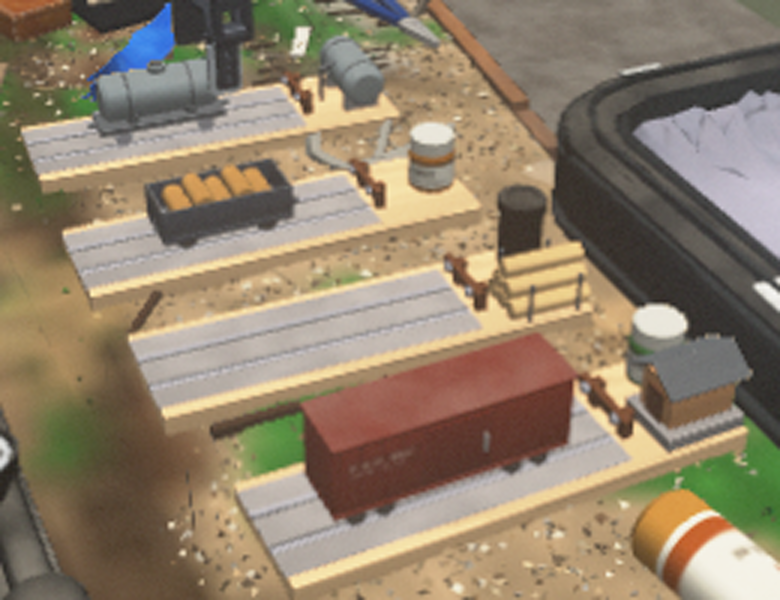

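```bash
python3 -m inch '[{"tx":-1.5,"ty":2,"tz":15,"roll":0,"jaw":75},{"tx":0,"ty":0,"tz":24,"roll":0,"jaw":75},{"tx":0,"ty":0,"tz":24,"roll":0,"jaw":75},{"tx":0,"ty":0,"tz":24,"roll":0,"jaw":75},{"tx":0,"ty":0,"tz":17,"roll":0,"jaw":75},{"tx":0,"ty":0,"tz":9,"roll":0,"jaw":75},{"tx":0,"ty":0,"tz":0,"roll":0,"jaw":75},{"tx":0,"ty":0,"tz":0,"roll":0,"jaw":64}]'; python3 go.py 465.7 -135.3 28 178.7;  python3 -m inch '[{"tx":0,"ty":0,"tz":0,"roll":0,"jaw":52},{"tx":0,"ty":0,"tz":0,"roll":0,"jaw":46},{"tx":0,"ty":0,"tz":0,"roll":0,"jaw":36},{"tx":0,"ty":0,"tz":0,"roll":0,"jaw":36},{"tx":0,"ty":0,"tz":0,"roll":0,"jaw":36},{"tx":0,"ty":0,"tz":0,"roll":0,"jaw":36}]'; python3 go.py 474 -279.5 70 178.2; python3 -m inch '[{"tx":0,"ty":0,"tz":-15,"roll":0,"jaw":36},{"tx":0,"ty":0,"tz":-25,"roll":0.008,"jaw":36},{"tx":-1,"ty":-10,"tz":0,"roll":0,"jaw":36},{"tx":-1,"ty":-20,"tz":0,"roll":0,"jaw":36},{"tx":-2,"ty":-20,"tz":0,"roll":0,"jaw":36},{"tx":-2,"ty":-20,"tz":0,"roll":0,"jaw":36},{"tx":-2,"ty":-20,"tz":0,"roll":0,"jaw":36},{"tx":-2,"ty":-20,"tz":0,"roll":0,"jaw":36},{"tx":-2,"ty":-18,"tz":0,"roll":0,"jaw":36},{"tx":-1,"ty":-10,"tz":0,"roll":0,"jaw":36},{"tx":0,"ty":-6,"tz":0,"roll":0,"jaw":36},{"tx":0,"ty":0,"tz":0,"roll":0,"jaw":36}]'; python3 -m inch '[{"tx":0,"ty":0,"tz":0,"roll":0,"jaw":36},{"tx":0,"ty":0,"tz":0,"roll":0,"jaw":36},{"tx":0,"ty":0,"tz":0,"roll":0,"jaw":36}]' >/dev/null; python3 go.py 474 -279.5 28.5 178.2
```

```text
clock: 20.4
tcp_pos: [0.4654, -0.1349, 0.0292]
orientation: [180.0, -0.0, 178.6]
ft_force: [-1.1, 0.2, 1.2]
opening: 0.0651
grasp_force: 0.0
t 20.4 tcp [ 465.4 -134.9   29.2] rpy [ 1.7999e+02 -2.0000e-02  1.7863e+02] open 65.1 grip 0.0 F [-1.1  0.2  1.2] q [-25.  25. -31.  34.  -0. -23.]
roll rad -0.0013 then tx -0.3 ty -0.4 tz 1.2
clock: 20.9
tcp_pos: [0.4663, -0.1349, 0.0304]
orientation: [-179.9, 0.1, 178.7]
ft_force: [-0.3, -0.6, 5.6]
opening: 0.0432
grasp_force: 60.0
t 20.9 tcp [ 466.3 -134.9   30.4] rpy [-1.7992e+02  1.2000e-01  1.7867e+02] open 43.2 grip 60.0 F [-0.3 -0.6  5.6] q [-25.  25. -31.  34.  -0. -23.]
roll rad 0.0082 then tx -12.3 ty -144.2 tz -39.6
clock: 21.9
tcp_pos: [0.4738, -0.2796, 0.0691]
orientation: [-180.0, 0.0, 178.1]
ft_force: [-1.2, -0.0, -0.7]
opening: 0.0436
grasp_force: 61.6
t 22.15 tcp [ 473.7 -277.7   69.1] rpy [ 1.7998e+02 -2.0000e-02  1.7826e+02] open 42.9 grip 61.6 F [-0.4 -0.5 -0.5] q [-38.  27. -19.  44.   0. -36.]
roll rad 0.0011 then tx -0.3 ty -1.8 tz 40.6
```

```bash
python3 -m inch '[{"tx":-0.5,"ty":-1.6,"tz":12,"roll":0,"jaw":36},{"tx":0,"ty":0,"tz":14,"roll":0,"jaw":36},{"tx":0,"ty":0,"tz":7,"roll":0,"jaw":36},{"tx":0,"ty":0,"tz":4,"roll":0,"jaw":36},{"tx":0,"ty":0,"tz":2.3,"roll":0,"jaw":36},{"tx":0,"ty":0,"tz":0,"roll":0,"jaw":36},{"tx":0,"ty":0,"tz":0,"roll":0,"jaw":36}]'; python3 go.py 474 -279.5 29.5 178.2; python3 -m inch '[{"tx":0,"ty":0,"tz":0,"roll":0,"jaw":50},{"tx":0,"ty":0,"tz":0,"roll":0,"jaw":64},{"tx":0,"ty":0,"tz":0,"roll":0,"jaw":75},{"tx":0,"ty":0,"tz":0,"roll":0,"jaw":75},{"tx":0,"ty":0,"tz":-15,"roll":0,"jaw":75},{"tx":0,"ty":0,"tz":-30,"roll":0,"jaw":75},{"tx":0,"ty":0,"tz":-35,"roll":0,"jaw":75},{"tx":0,"ty":0,"tz":-35,"roll":0,"jaw":75},{"tx":0,"ty":20,"tz":-20,"roll":0,"jaw":75},{"tx":0,"ty":30,"tz":-20,"roll":0,"jaw":75},{"tx":3,"ty":30,"tz":0,"roll":0,"jaw":75},{"tx":10,"ty":30,"tz":0,"roll":0,"jaw":75}]'; python3 -m inch '[{"tx":10,"ty":30,"tz":0,"roll":0,"jaw":75},{"tx":10,"ty":30,"tz":0,"roll":0,"jaw":75},{"tx":10,"ty":30,"tz":0,"roll":0,"jaw":75},{"tx":10,"ty":30,"tz":0,"roll":0,"jaw":75},{"tx":10,"ty":30,"tz":0,"roll":0,"jaw":75},{"tx":10,"ty":30,"tz":0,"roll":0,"jaw":75},{"tx":10,"ty":30,"tz":0,"roll":0,"jaw":75},{"tx":10,"ty":30,"tz":0,"roll":0,"jaw":75},{"tx":10,"ty":30,"tz":0,"roll":0,"jaw":75},{"tx":10,"ty":30,"tz":0,"roll":0,"jaw":75},{"tx":10,"ty":30,"tz":0,"roll":0,"jaw":75},{"tx":10,"ty":30,"tz":0,"roll":0,"jaw":75}]' >/dev/null;  python3 -m inch '[{"tx":10,"ty":30,"tz":0,"roll":0,"jaw":75},{"tx":10,"ty":30,"tz":0,"roll":0,"jaw":75},{"tx":10,"ty":30,"tz":0,"roll":0,"jaw":75},{"tx":10,"ty":25,"tz":0,"roll":0,"jaw":75},{"tx":0,"ty":10,"tz":0,"roll":0,"jaw":75},{"tx":0,"ty":0,"tz":0,"roll":0,"jaw":75},{"tx":0,"ty":0,"tz":0,"roll":0,"jaw":75}]'; python3 go.py
python3 - <<'E'
from h import *
T=cam("top");S=cam("side"); cv2.imwrite("pics/t5.png",cv2.resize(T["frame"][170:365,170:500,::-1],None,fx=2.4,fy=2.4,interpolation=cv2.INTER_CUBIC)); cv2.imwrite("pics/s5.png",cv2.resize(S["frame"][170:370,210:470,::-1],None,fx=3,fy=3,interpolation=cv2.INTER_CUBIC))
E
```

```text
clock: 22.73
tcp_pos: [0.4741, -0.2798, 0.0305]
orientation: [180.0, -0.0, 178.2]
ft_force: [-2.6, 1.4, 3.9]
opening: 0.0432
grasp_force: 62.3
t 22.73 tcp [ 474.1 -279.8   30.5] rpy [ 1.7998e+02 -1.0000e-02  1.7823e+02] open 43.2 grip 62.3 F [-2.6  1.4  3.9] q [-38.  30. -21.  39.   0. -36.]
roll rad 0.0006 then tx 0.1 ty 0.3 tz 1.0
clock: 23.73
tcp_pos: [0.4662, -0.1696, 0.1862]
orientation: [-179.9, 0.2, 178.2]
ft_force: [-0.1, 1.1, -1.0]
opening: 0.075
grasp_force: 0.0
clock: 25.32
tcp_pos: [0.32, 0.3196, 0.1846]
orientation: [-180.0, -0.0, 178.3]
ft_force: [0.6, -0.6, 0.2]
opening: 0.0752
grasp_force: 0.0
t 25.32 tcp [320.  319.6 184.6] rpy [-1.7997e+02 -1.0000e-02  1.7827e+02] open 75.2 grip 0.0 F [ 0.6 -0.6  0.2] q [ 36.  11. -24.  55.  -0.  37.]
```

View pics/t5.png

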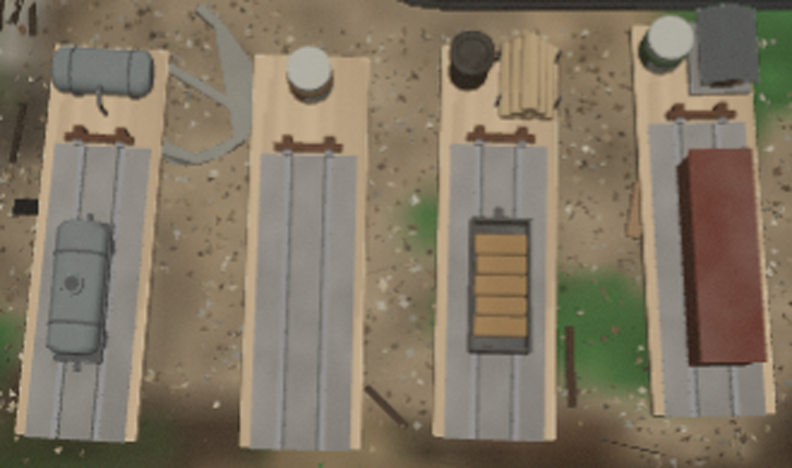

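View pics/s5.png

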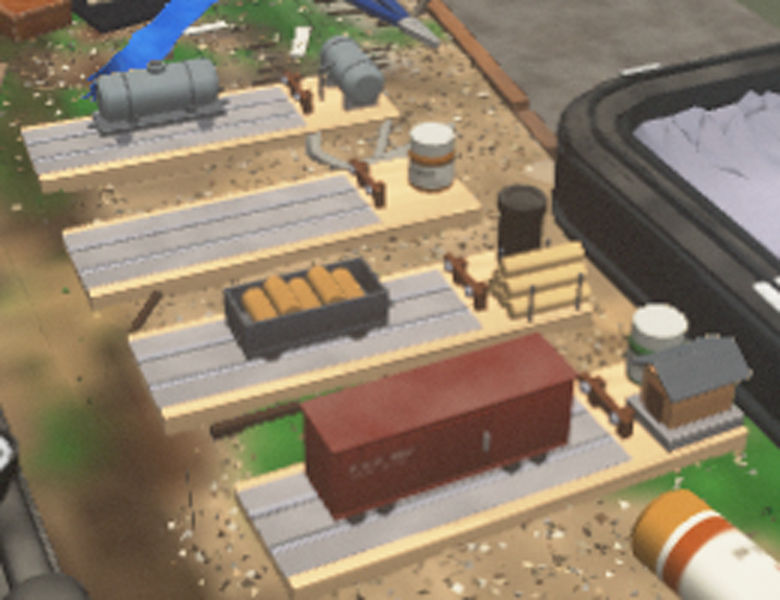

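Run:
```python
from h import *
from m2 import *
T=cam("top"); m=measure(T); t=lambda x,y:(170+x/2.4-.3,170+y/2.4-.3)
P=lambda L,z:(onplane(T,[t(*p) for p in L],z)*1000)[:,:2].round(1).tolist()
print("box corners",P([(690,150),(753,149),(766,362),(699,363)],.084),"red",rect(T,m["red"],.084,(453,225,495,330)))
print("log",P([(471,219),(531,219),(530,353),(470,352)],.055), "load",rect(T,m["log"],.053,(364,262,394,314)))
for n,L in [("timber rails",[(481,150),(516,150),(479,432),(516,432)]),("shed rails",[(681,130),(716,130),(697,410),(732,410)])]: print(n,P(L,.018))
```

```text
box corners [[568.2, -413.8], [569.1, -458.7], [417.3, -460.2], [416.4, -413.9]] red [ 492.6 -432.3    1.1  154.5   54.5]
log [[522.6, -258.6], [522.8, -302.4], [425.2, -299.8], [425.7, -256.8]] load [ 475.2 -280.2   -0.7   75.5   38.6]
timber rails [[582.6, -269.4], [582.7, -296.1], [370.3, -265.3], [370.4, -292.4]]
shed rails [[598.7, -422.2], [598.7, -448.8], [387.1, -425.5], [387.3, -451.1]]
```

```bash
python3 -c "
from plant import ctrl
print(ctrl.job_done())"
```

```text
the job is handed in; nothing more can be done
None
```

I handed the job in at about 25 s on the robot clock: the box car, log wagon and tank wagon each stand upright on their own siding, measured within about 2 mm of mid-track, and the jars and canister were not touched.

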